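Take the round file from its drawer and present it to the mould block

TASK

Pull the small bench cabinet's drawer fully open and draw the round file up out of its saddles. Turn the file so that its tip points down at about 45 degrees, and finish while still holding it in the gripper, raised and still, with the tip a few centimetres above the middle of the white mould block with the oblong pocket, as if about to chamfer the pocket's edge. Touch nothing with the file there, and do not disturb the mould block or the other loose parts.

Things in the scene. Friction and masses are not known exactly. Their poses are not given: they have to be found in the camera images.
- cabinet: low grey sheet-steel cabinet fixed to the bench, 130 (x) x 268 (y) x 92 (z) mm, one drawer; origin at the centre of its underside on the bench; its -x axis points out of the drawer front, z up. With the drawer fully open, the handle of the file in it lies with its axis 60 mm in front of the cabinet body and 50 mm behind the drawer's front panel
- drawer (a joint): drawer travel in m: 0 shut, 0.11 fully open, along the cabinet's -x; about 1.5 N of friction, stays where left. Front panel 12 mm thick, outer face 77 mm in front of the cabinet's origin when shut, top edge 86 mm above the bench. Inside: floor 16 mm above the bench, side and back walls 40 mm. Two open-topped wooden saddles in it carry the file
- drawer_handle (a point): middle of the drawer's straight bar handle: level steel bar about 100 mm long along the cabinet's y, about 10 mm thick, 35 mm out from the drawer front (centre line to front face), 70 mm above the bench; moves with the drawer
- file: round file, 242 mm, 0.07 kg: 7 mm steel rod, wooden handle 25 mm thick. Origin at mid-length; y axis runs from tip to handle end, z up as it lies. Handle: y = 36 to 121 mm, its axis at z = 12 mm. Starts level in the drawer (hidden when shut), y along the cabinet's y, origin 50 mm above the bench. Saddles at y = 98 to 110 and -91 to -79 mm; between them it is free. Lifts straight up
- file_tip (a point): the file's tip, at y = -121 mm, z = 4 mm in the file's frame
- mould_block: white mould block, loose, 45 (x) x 100 (y) x 30 (z) mm, flat top with an oblong pocket; origin at the centre of its underside
- block_top (a point): centre of the mould block's top face, 30 mm above the bench
- mould_lid: bystander: white mould lid, 50 x 75 x 34 mm, a plate with four upright pins; origin at the centre of its underside
- wall_hook: bystander: marbled wall hook, 52 x 90 x 64 mm; origin at the centre of its underside
Things that resemble listed ones, but are neither listed nor needed, are in the scene too. What is shaped like the mould_block but purple is not meant.

How it is judged:
By the outcome, as a careful person would: the job done as asked, in the order asked, and still so for the second after the job is handed in, while the arm keeps its last pose, push and grip.
It also fails if it takes over 50 s, if anything falls off the work surface, if the arm or the gripper's body presses on something with over 40 N, if the wrist force passes 120 N, or if a joint passes its speed limit or range.

ROBOT

A 6-joint arm with a two-finger parallel gripper is mounted at the origin on the work surface; the furniture and walls round the work are solid. World frame = base frame: x ahead of the robot, y to its left, z up, the work surface at z = 0. Lengths are in m, angles in rad, forces in N, time in s.
With the tool pointing down it reaches from about 0.425 to 0.95 m from the base axis. Payload 3.5 kg.
Tool frame: the origin (TCP) lies midway between the tips of the shut fingers; the grasp point (between the pads) lies 19 mm behind it; y points along the fingers, x is the direction in which the jaws open and shut, and the axes are right-handed (so a half turn about y gives the same grasp; the last joint's range is limited). The gripper opens to 85 mm and grips with 20 to 120 N. Pads are 22 mm wide; open, the fingers measure 114 mm over their backs; the gripper's body (76 mm by 85 mm) begins 54 mm behind the grasp point. The pads swing forward as they close: fully open they stand 13 mm farther back than shut.
Start: joints at [1.014, 0.286, 1.577, -0, 1.279, -0.15], TCP at [0.267, 0.62, 0.231] pointing down, gripper open.
Joint ranges: [-2.77, 2.77], [-0.9, 2.22], [0.21, 2.48], [-1.53, 4.67], [0.24, 2.81], [-2.84, 2.84]. Speed limits (rad/s): [2.79, 2.79, 3.14, 3.14, 3.14, 3.14].

INTERFACE

Orientations are given as a unit quaternion [x, y, z, w].
In Python, from plant import ctrl, viewer gives the robot as it stands.
- The arm moves only by the tool step_arm, never from a script. Its argument "rows" is a list of rows, each a list of 3 entries, a list of its own where there are three numbers: the turn, a rotation vector about the tool's x, y, z in degrees, then the shift along the tool's x, y, z in mm, then the closure, from 0 (fully open) to 1 (shut). A call has 1 to 10 rows; each row is the pose to reach, as a shift and turn from the pose commanded when the call began, along the tool's axes at that moment; what a row does not reach only later rows make up. A row lasts 1/12 s, in which the tool goes at most 41.7 mm and 7.16 degrees, less where a joint would pass 70% of its speed; a pose out of reach is approached as far as the arm can. A call with a gripper value outside its range is refused whole. The fingers move at their own pace and stop on an object; "newtons" is the grip in N (left out, the last holds). Time passes only in rows, so rows that repeat a pose let the fingers close. It gives the time, the measured TCP pose, the force and the opening at its end, in the units of the state.
- ctrl.get_state(): the state, without advancing time (a new reading comes with each control period).
- viewer.read_camera(name): name is "scene" or "top"; returns (picture, depth): 480x640x3 uint8, red, green, blue; 480x640 float32, m along the optical axis (not along the pixel's ray), 0 where there is no reading.
- viewer.calibration(name): a dict with "K" (3x3 intrinsics, pixels), "R" (3x3) and "t" (3): a world point X has camera coordinates R X + t. Camera axes: x right, y down, z forward; pixel columns grow to the right and rows downward; lengths in m; the calibration is good to about 2 mm. A picture is of the moment at which its call begins. calibration takes no time and is no camera call.
- ctrl.sign_off(): hands the job in, once; it reports no verdict.
The state is a dict: "time": time; "qpos": joint angles; "dq": joint speeds; "joint_efforts": joint torques, N m; "eef_pos": TCP position; "tcp_rot": TCP orientation; "contact_force": force on the tool from outside, world axes, zero at the start; "wrist_torque": the same for the moment, N m; "opening": opening from 0.0 (shut) to 1.0 (fully open).
Only numpy, scipy, OpenCV 4.12 (cv2) and the standard library are available. Lean on these libraries where they do the work, as an engineer would, in place of code of your own. Each camera call takes 0.05 s, during which the arm holds its last target.

## Working session

There is one attempt and no reset: what is moved stays moved. The work goes in short steps, Python scripts to look and compute and a tool call to move; the robot and the scene stay as the last step left them, time stands still between calls to the robot, and variables do not carry over. Pictures are saved under pics/ and viewed, and the job is handed in when it is done.

Besides the shell and the picture viewer there is one more tool, called after ">>>" as name([rows], argument=value, ...), one row to a line, values as JSON. step_arm: Moves the arm, as the interface text tells. Its arguments: {"type":"object","properties":{"rows":{"type":"array"},"newtons":{"type":"number"}},"required":["rows"]}

```bash
ls; mkdir -p pics; python3 - <<'E'
from plant import ctrl, viewer
import cv2,numpy as np
print(ctrl.get_state())
for n in("scene","top"):
    p,d=viewer.read_camera(n); cv2.imwrite(f"pics/{n}0.png",p[:,:,::-1]); np.savez(f"{n}0.npz",p=p,d=d)
    print(viewer.calibration(n))
E
```

```text
pics
{'time': 0.0, 'qpos': array([ 1.01398350e+00,  2.87204957e-01,  1.57820294e+00, -2.42148417e-05,
        1.27863747e+00, -1.50035815e-01]), 'dq': array([-0.00078443, -0.00065928,  0.00125045,  0.00071774,  0.0008114 ,
       -0.00098005]), 'joint_efforts': array([-1.27595551e-03, -4.05980086e+01, -2.92626822e+01, -2.15703244e-04,
        5.92502678e-03, -1.73026069e-05]), 'eef_pos': array([0.26670239, 0.61933773, 0.22990696]), 'tcp_rot': array([ 0.59105714,  0.38791701, -0.38948516, -0.59031615]), 'contact_force': array([ 1.05967187, -0.15486202,  0.1953564 ]), 'wrist_torque': array([-0.04058516,  0.01076656, -0.05067662]), 'opening': 1.0035534771140575}
{'K': array([[461.29951408,   0.        , 311.48010493],
       [  0.        , 461.29951408, 239.39400678],
       [  0.        ,   0.        ,   1.        ]]), 'R': array([[ 0.48131785, -0.87640305,  0.01583709],
       [-0.37448621, -0.22193523, -0.90028042],
       [ 0.79252331,  0.42739027, -0.43502225]]), 't': array([-0.40048757,  0.2455659 ,  0.51071687])}
{'K': array([[449.52627912,   0.        , 310.96954962],
       [  0.        , 449.52627912, 235.35377763],
       [  0.        ,   0.        ,   1.        ]]), 'R': array([[ 0.00334387, -0.99998064,  0.00524826],
       [-0.98889092, -0.00408662, -0.14858685],
       [ 0.14860542, -0.0046931 , -0.98888544]]), 't': array([-0.12650197,  0.57527097,  0.84871778])}
```

View pics/scene0.png

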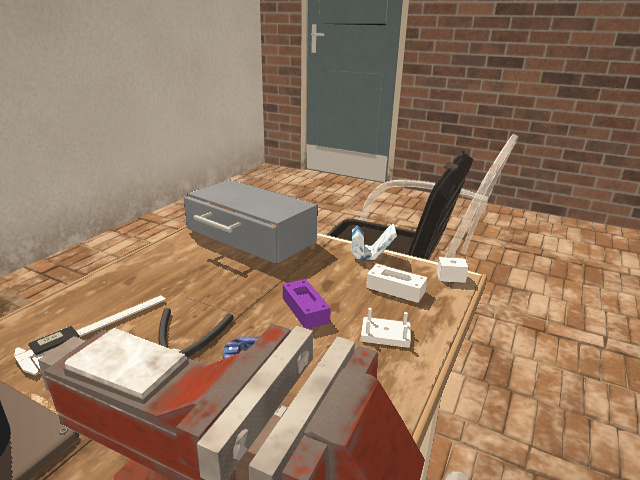

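View pics/top0.png

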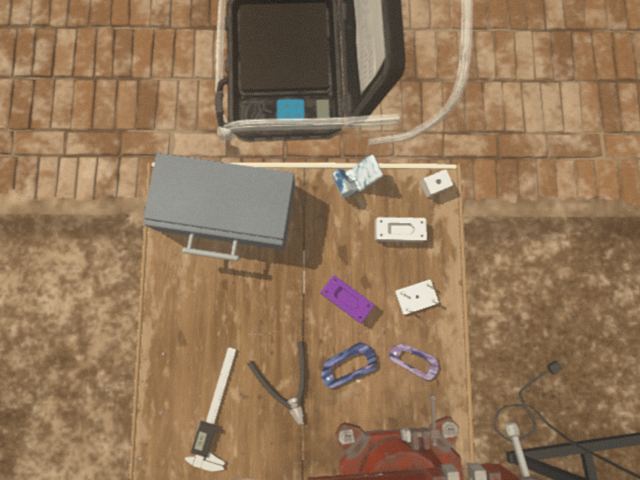

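```bash
cat > h.py <<'E'
import numpy as np,cv2
from plant import ctrl, viewer
def ray(n,u,v,z):
    c=viewer.calibration(n);K,R,t=c["K"],c["R"],c["t"]
    C=-R.T@t; d=R.T@np.linalg.inv(K)@np.array([u,v,1.]); return C+d*(z-C[2])/d[2]
def cloud(n,d):
    c=viewer.calibration(n);K,R,t=c["K"],c["R"],c["t"]
    v,u=np.mgrid[:480,:640]
    P=np.stack([(u-K[0,2])/K[0,0]*d,(v-K[1,2])/K[1,1]*d,d],-1)
    return (P-t)@R
def proj(n,X):
    c=viewer.calibration(n);p=c["K"]@(c["R"]@np.asarray(X)+c["t"]);return p[:2]/p[2]
E
python3 - <<'E'
from h import *
np.set_printoptions(precision=4,suppress=True)
f=np.load("top0.npz");p,d=f["p"],f["d"];P=cloud("top",d)
def rect(m,name):
    m=cv2.morphologyEx(m.astype(np.uint8),cv2.MORPH_OPEN,np.ones((2,2)))
    n,l,s,c=cv2.connectedComponentsWithStats(m)
    for i in range(1,n):
        if s[i,4]>40:
            X=P[l==i]; r=cv2.minAreaRect(X[:,:2].astype(np.float32)*1000)
            print(name,s[i],"px",c[i],"z",np.median(X[:,2]),"rect mm",r)
box=np.zeros((480,640),bool);box[150:330,140:470]=1
Z=P[...,2]
rect(box&(d>0)&(Z>.087)&(Z<.097),"cabtop")
rect(box&(d>0)&(Z>.081)&(Z<.0885),"panel")
rect(box&(d>0)&(Z>.062)&(Z<.080),"handle")
rect(box&(d>0)&(Z>.025)&(Z<.036)&(p.min(2)>150),"white30")
rect(box&(d>0)&(Z>.004)&(p.min(2)>150),"white")
rect(box&(d>0)&(Z>.01),"all")
for a in [(183,251),(239,258),(211,254)]: print(ray("top",*a,.075))
f=np.load("scene0.npz");p,d=f["p"],f["d"];Q=cloud("scene",d)
m=(d>0)&(Q[...,2]>.088)&(Q[...,2]<.096)&(Q[...,0]>.5)&(Q[...,0]<1.2)&(Q[...,1]>0)
X=Q[m];print(len(X),np.median(X[:,2]),cv2.minAreaRect(X[:,:2].astype(np.float32)*1000))
E
```

```text
cabtop [ 144  154  151   86 9384] px [219.6577 196.5308] z 0.09304710493172053 rect mm ((584.6495361328125, 32.785186767578125), (317.88714599609375, 269.40447998046875), 87.5137710571289)
panel [145 220  81  18 431] px [184.2343 228.7657] z 0.08634332951246436 rect mm ((583.7245483398438, 130.4230499267578), (186.6773681640625, 11.07653522491455), 81.74864196777344)
panel [225 233  25   9 127] px [237.8189 236.9449] z 0.08603681114112825 rect mm ((516.9154663085938, -48.94660186767578), (202.67747497558594, 30.959348678588867), 52.68999099731445)
panel [251 236  33  11 173] px [268.104  241.4451] z 0.08581128482591766 rect mm ((559.053955078125, -40.74363708496094), (59.66743850708008, 12.812104225158691), 84.88250732421875)
handle [370 156  13  22 110] px [376.2    166.7455] z 0.06411108387521292 rect mm ((717.541259765625, -256.8387145996094), (39.04737091064453, 611.7937622070312), 67.17176055908203)
handle [183 234  57  28 458] px [211.3974 251.8668] z 0.07457179688016365 rect mm ((521.9074096679688, -1.2848968505859375), (278.5806579589844, 60.956787109375), 68.82810974121094)

[... 2265 characters left out ...]
392] z 0.029276333140373978 rect mm ((550.2685546875, -231.5474090576172), (84.85465240478516, 297.1461181640625), 27.936880111694336)
all [ 321  277   53   47 1156] px [347.4948 299.8356] z 0.029749401816268745 rect mm ((439.8243103027344, -186.6240997314453), (111.00466918945312, 73.41641235351562), 53.630165100097656)
all [398 281  41  34 862] px [417.5128 297.652 ] z 0.012738093894091654 rect mm ((438.38958740234375, -253.10452270507812), (57.363502502441406, 259.7928466796875), 10.387989044189453)
[0.5399 0.1189 0.075 ]
[0.527  0.0122 0.075 ]
[0.5344 0.0655 0.075 ]
1800 0.09199693824334437 ((874.1927490234375, 883.0341186523438), (1862.07470703125, 147.92922973632812), 74.0833969116211)
```

```bash
python3 - <<'E'
import cv2
p=cv2.imread("pics/top0.png")[145:325,130:480]; cv2.imwrite("pics/topz.png",cv2.resize(p,(800,411),interpolation=cv2.INTER_CUBIC))
p=cv2.imread("pics/scene0.png")[160:360,170:490]; cv2.imwrite("pics/scz.png",cv2.resize(p,(800,500),interpolation=cv2.INTER_CUBIC))
E
```

```text
(no output)
```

View pics/topz.png

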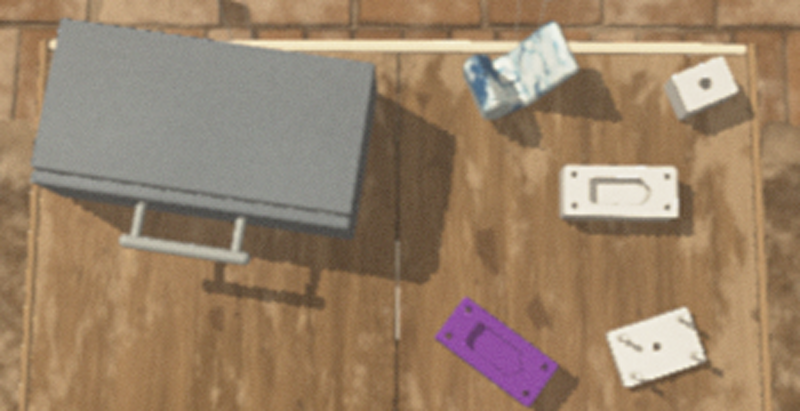

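View pics/scz.png

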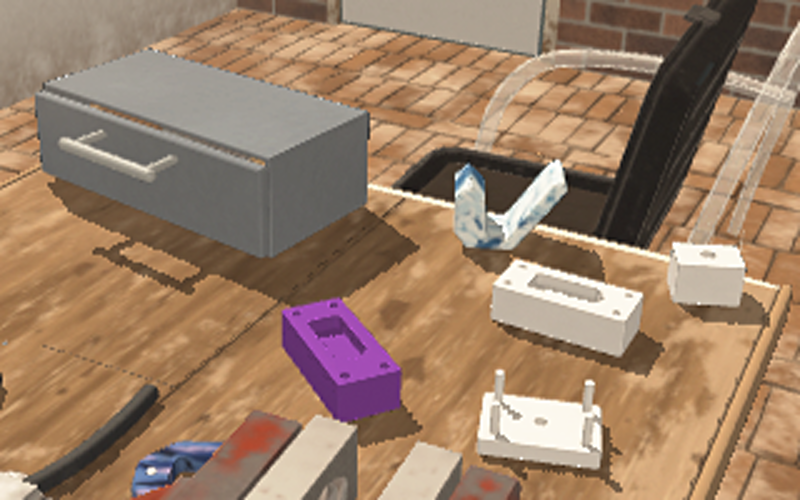

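```bash
python3 - <<'E'
from h import *
np.set_printoptions(precision=4,suppress=True)
f=np.load("top0.npz");p,d=f["p"],f["d"];P=cloud("top",d);Z=P[...,2]
def pts(m,z):
    v,u=np.nonzero(m); return np.array([ray("top",a,b,z)[:2] for a,b in zip(u,v)])*1000
def big(m):
    n,l,s,c=cv2.connectedComponentsWithStats(cv2.morphologyEx(m.astype(np.uint8),cv2.MORPH_OPEN,np.ones((3,3)))); return l==1+s[1:,4].argmax()
b=np.zeros((480,640),bool);b[150:242,140:300]=1
m=big(b&(abs(Z-.092)<.0035))
r=cv2.minAreaRect(pts(m,.092).astype(np.float32));print("cab",r,cv2.boxPoints(r))
b[:]=0;b[214:246,372:432]=1
m=big(b&(p.min(2)>120)&(abs(Z-.03)<.008))
r=cv2.minAreaRect(pts(m,.03).astype(np.float32));print("block",r,cv2.boxPoints(r))
b[:]=0;b[245:262,178:245]=1
m=b&(abs(Z-.073)<.008)
r=cv2.minAreaRect(pts(m,.073).astype(np.float32));print("handle",r,cv2.boxPoints(r),m.sum())
b[:]=0;b[150:264,140:300]=1
print("corners",[ray("top",u,v,.092)[:2] for u,v in [(157.1,152.9),(294.5,173),(284.4,239),(144.9,218.5)]])
print("cam",-viewer.calibration("top")["R"].T@viewer.calibration("top")["t"])
# scene handle check
for a in [(195,215),(231,229)]: print("scene",ray("scene",*a,.073))
E
```

```text
Traceback (most recent call last):
  File "h.py", line 4, in ray
    c=viewer.calibration(n);K,R,t=c["K"],c["R"],c["t"]
ValueError: time passes only in moves, steps and waits
```

```bash
cat > h.py <<'E'
import numpy as np,cv2
from plant import ctrl, viewer
CAL={n:viewer.calibration(n) for n in("scene","top")}
def ray(n,u,v,z):
    c=CAL[n];K,R,t=c["K"],c["R"],c["t"]
    C=-R.T@t; d=R.T@np.linalg.inv(K)@np.array([u,v,1.]); return C+d*(z-C[2])/d[2]
def cloud(n,d):
    c=CAL[n];K,R,t=c["K"],c["R"],c["t"]
    v,u=np.mgrid[:480,:640]
    P=np.stack([(u-K[0,2])/K[0,0]*d,(v-K[1,2])/K[1,1]*d,d],-1)
    return (P-t)@R
def proj(n,X):
    c=CAL[n];p=c["K"]@(c["R"]@np.asarray(X)+c["t"]);return p[:2]/p[2]
E
python3 - <<'E'
from h import *
np.set_printoptions(precision=4,suppress=True)
f=np.load("top0.npz");p,d=f["p"],f["d"];P=cloud("top",d);Z=P[...,2]
def pts(m,z):
    v,u=np.nonzero(m); return np.array([ray("top",a,b,z)[:2] for a,b in zip(u,v)])*1000
def big(m):
    n,l,s,c=cv2.connectedComponentsWithStats(cv2.morphologyEx(m.astype(np.uint8),cv2.MORPH_OPEN,np.ones((3,3)))); return l==1+s[1:,4].argmax()
b=np.zeros((480,640),bool);b[150:242,140:300]=1
m=big(b&(abs(Z-.092)<.0035))
r=cv2.minAreaRect(pts(m,.092).astype(np.float32));print("cab",r,cv2.boxPoints(r))
b[:]=0;b[214:246,372:432]=1
m=big(b&(p.min(2)>120)&(abs(Z-.03)<.008))
r=cv2.minAreaRect(pts(m,.03).astype(np.float32));print("block",r,cv2.boxPoints(r))
b[:]=0;b[245:262,178:245]=1
m=b&(abs(Z-.073)<.008)
r=cv2.minAreaRect(pts(m,.073).astype(np.float32));print("handle",r,cv2.boxPoints(r),m.sum())
print("corners",[ray("top",u,v,.092)[:2] for u,v in [(157.1,152.9),(294.5,173),(284.4,239),(144.9,218.5)]])
print("cam",-CAL["top"]["R"].T@CAL["top"]["t"])
for a in [(195,215),(231,229)]: print("scene",ray("scene",*a,.073))
E
```

```text
cab ((645.2303466796875, 51.91233825683594), (267.8857727050781, 129.95970153808594), 81.6697769165039) [[561.5306 -71.2032]
 [690.1193 -90.0315]
 [728.9301 175.0279]
 [600.3414 193.8562]]
block ((592.3521118164062, -305.4410095214844), (99.43115234375, 45.635311126708984), 88.82817077636719) [[ 568.5225 -354.6795]
 [ 614.1483 -355.6128]
 [ 616.1817 -256.2025]
 [ 570.556  -255.2692]]
handle ((537.4951171875, 67.94424438476562), (28.731468200683594, 107.09395599365234), 0.2301972657442093) [[522.9144 121.4331]
 [523.3447  14.34  ]
 [552.0759  14.4554]
 [551.6456 121.5485]] 384
corners [array([0.7277, 0.1725]), array([ 0.689 , -0.0922]), array([ 0.5613, -0.0744]), array([0.5992, 0.1885])]
cam [ 0.4432 -0.1202  0.9254]
scene [0.5446 0.1207 0.073 ]
scene [0.5267 0.0132 0.073 ]
```

```bash
cat >> h.py <<'E'
from scipy.spatial.transform import Rotation as Ro
np.set_printoptions(precision=4,suppress=True)
cx=np.array([.9894,-.1449,0]);cy=np.array([.1449,.9894,0]);C0=np.array([.6452,.0519,0])
def cab(x,y,z): return C0+cx*x+cy*y+np.array([0,0,z])
def Rdes(xa,ya):
    xa=np.asarray(xa,float);ya=np.asarray(ya,float);return np.stack([xa,ya,np.cross(xa,ya)],1)
def delta(pos,R,s=None):
    s=s or ctrl.get_state();R0=Ro.from_quat(s["tcp_rot"])
    print("turn deg",(R0.inv()*Ro.from_matrix(R)).as_rotvec(degrees=True),"shift mm",R0.inv().apply(np.asarray(pos)-s["eef_pos"])*1000)
def show():
    s=ctrl.get_state();print("t",s["time"],"pos",s["eef_pos"],"F",s["contact_force"],"op",s["opening"],"q",s["qpos"]);print(Ro.from_quat(s["tcp_rot"]).as_matrix())
E
python3 - <<'E'
from h import *
show()
for sg in(1,-1):
    delta(cab(-.112,0,.2),Rdes(sg*cx,[0,0,-1]))
print(cab(-.112,0,.2),cab(-.222,0,.05))
E
```

```text
t 0.1 pos [0.2667 0.6194 0.23  ] F [-0.1668  0.1671  0.3318] op 1.0004022035900653 q [ 1.014   0.2871  1.578   0.      1.2786 -0.15  ]
[[ 0.3956 -0.0012 -0.9184]
 [ 0.9184 -0.0018  0.3956]
 [-0.0022 -1.      0.0003]]
turn deg [ 0.0645 75.0254 -0.1178] shift mm [-400.3379   30.7496 -463.934 ]
turn deg [  -0.1265 -104.9745   -0.0693] shift mm [-400.3379   30.7496 -463.934 ]
[0.5344 0.0681 0.2   ] [0.4256 0.0841 0.05  ]
```

>>> step_arm([
  [[0,38,0],[-200,15,-232],0.69],
  [[0,38,0],[-200,15,-232],0.69],
  [[0,38,0],[-200,15,-232],0.69],
  [[0,38,0],[-200,15,-232],0.69],
  [[0,38,0],[-200,15,-232],0.69],
  [[0,38,0],[-200,15,-232],0.69],
  [[0,38,0],[-200,15,-232],0.69],
  [[0,38,0],[-200,15,-232],0.69],
  [[0,38,0],[-200,15,-232],0.69],
  [[0,38,0],[-200,15,-232],0.69],
])

```text
time: 0.93
eef_pos: [0.4011, 0.3438, 0.216]
tcp_rot: [-0.685, -0.174, 0.175, 0.685]
contact_force: [0.0, 0.9, 0.2]
opening: 0.308
```

```bash
python3 - <<'E'
from h import *
show()
delta(cab(-.112,0,.15),Rdes(cx,[0,0,-1]))
E
```

```text
t 0.9333 pos [0.4011 0.3438 0.216 ] F [0.0004 0.8657 0.1706] op 0.30754011221741967 q [ 0.5162 -0.0252  1.9502  0.0006  1.2172  0.0175]
[[ 0.8783 -0.0008 -0.4781]
 [ 0.4781  0.0002  0.8783]
 [-0.0006 -1.      0.0005]]
turn deg [-0.0181 36.8943 -0.0425] shift mm [ -14.6867   65.8391 -305.8908]
```

>>> step_arm([
  [[0,37,0],[-15,65,-306],0.69],
  [[0,37,0],[-15,65,-306],0.69],
  [[0,37,0],[-15,65,-306],0.69],
  [[0,37,0],[-15,65,-306],0.69],
  [[0,37,0],[-15,65,-306],0.69],
  [[0,37,0],[-15,65,-306],0.69],
  [[0,37,0],[-15,65,-306],0.69],
  [[0,37,0],[-15,65,-306],0.69],
  [[0,37,0],[-15,65,-306],0.69],
  [[0,37,0],[-15,65,-306],0.69],
])

```text
time: 1.77
eef_pos: [0.5348, 0.0693, 0.1507]
tcp_rot: [-0.705, 0.052, -0.051, 0.705]
contact_force: [0.4, 0.8, 0.2]
opening: 0.312
```

```bash
python3 - <<'E'
from h import *
show()
delta(cab(-.112,0,.055),Rdes(cx,[0,0,-1]))
for n in("scene","top"):
    p,d=viewer.read_camera(n); cv2.imwrite(f"pics/{n}1.png",p[:,:,::-1])
a=cv2.imread("pics/scene1.png")[130:330,150:400];b=cv2.imread("pics/top1.png")[150:350,120:320]
cv2.imwrite("pics/z1.png",np.hstack([cv2.resize(a,(440,352)),cv2.resize(b,(352,352))]))
E
```

```text
t 1.7667 pos [0.5348 0.0693 0.1507] F [0.4223 0.8135 0.1519] op 0.3116106889321364 q [-0.0596  0.0713  1.9785  0.0008  1.0933  0.0857]
[[ 0.9894 -0.0015  0.1452]
 [-0.1452  0.0008  0.9894]
 [-0.0016 -1.      0.0006]]
turn deg [-0.033  -0.0149 -0.0898] shift mm [-0.1158 95.7141 -1.3094]
```

View pics/z1.png

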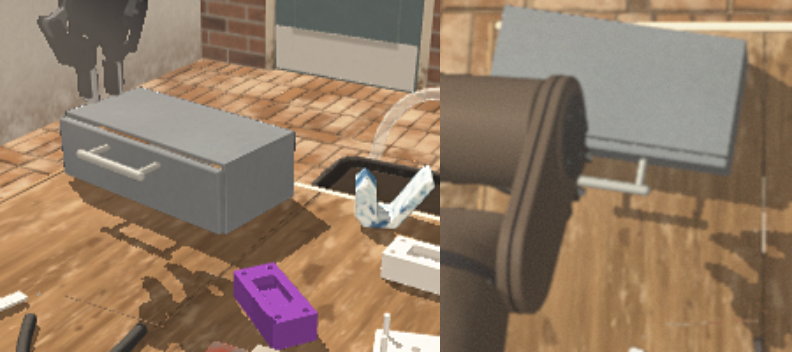

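```bash
python3 - <<'E'
from h import *
for X in ([.5348,.0693,.1507],cab(-.112,0,.07),cab(-.112,.05,.07),cab(-.112,-.05,.07)):
    u=proj("scene",X);v=proj("top",X);print(u,(u-[150,130])*1.76,v,v*1.76-[120*1.76-440,150*1.76])
E
```

```text
[208.079 185.102] [102.2191  96.9795] [199.4474 249.0541] [579.8274 174.3351]
[211.6558 223.2272] [108.5142 164.0799] [210.1965 254.2758] [598.7458 183.5254]
[195.29   217.0991] [ 79.7104 153.2945] [184.4334 250.4041] [553.4028 176.7112]
[228.9928 229.7189] [139.0273 175.5053] [236.0103 258.1552] [644.1781 190.3531]
```

>>> step_arm([
  [[0,0,0],[0,30,-1],0.69],
  [[0,0,0],[0,60,-1],0.69],
  [[0,0,0],[0,80,-1],0.69],
  [[0,0,0],[0,97,-1],0.69],
  [[0,0,0],[0,97,-1],0.69],
  [[0,0,0],[0,97,-1],0.69],
])

```text
time: 2.37
eef_pos: [0.5337, 0.0695, 0.054]
tcp_rot: [-0.705, 0.051, -0.05, 0.705]
contact_force: [0.1, 0.0, 0.5]
opening: 0.312
```

>>> step_arm([
  [[0,0,0],[0,0,0],1],
  [[0,0,0],[0,0,0],1],
  [[0,0,0],[0,0,0],1],
  [[0,0,0],[0,0,0],1],
  [[0,0,0],[0,0,0],1],
  [[0,0,0],[0,0,0],1],
], newtons=50)

```text
time: 2.87
eef_pos: [0.535, 0.0688, 0.0561]
tcp_rot: [-0.705, 0.051, -0.052, 0.706]
contact_force: [-5.0, 4.4, 7.0]
opening: 0.113
```

>>> step_arm([
  [[0,0,0],[-12,0,0],1],
  [[0,0,0],[-27,0,0],1],
  [[0,0,0],[-42,0,0],1],
  [[0,0,0],[-57,0,0],1],
  [[0,0,0],[-72,0,0],1],
  [[0,0,0],[-87,0,0],1],
  [[0,0,0],[-99,0,0],1],
  [[0,0,0],[-107,0,0],1],
  [[0,0,0],[-111,0,0],1],
  [[0,0,0],[-111,0,0],1],
])

```text
time: 3.7
eef_pos: [0.4262, 0.0846, 0.0561]
tcp_rot: [-0.704, 0.05, -0.053, 0.706]
contact_force: [-0.4, 5.1, 5.4]
opening: 0.107
```

```bash
python3 - <<'E'
from h import *
show()
p,d=viewer.read_camera("scene"); cv2.imwrite("pics/s2.png",p[:,:,::-1])
E
```

```text
t 3.7 pos [0.4262 0.0846 0.0561] F [-0.3505  5.0967  5.4237] op 0.1070537970578831 q [-0.0394 -0.0213  2.2762  0.0025  0.8815  0.1048]
[[ 0.9894  0.0053  0.1453]
 [-0.1453  0.0017  0.9894]
 [ 0.005  -1.      0.0025]]
```

View pics/s2.png

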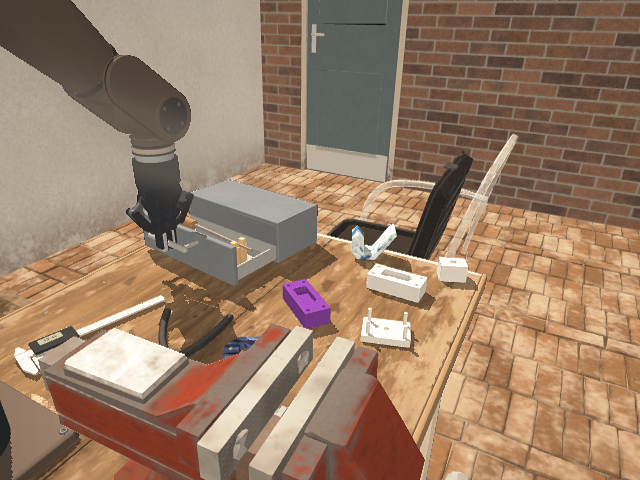

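>>> step_arm([
  [[0,0,0],[-2,0,0],1],
  [[0,0,0],[-3,0,0],1],
  [[0,0,0],[-3,0,0],1],
])

```text
time: 4.0
eef_pos: [0.4262, 0.0847, 0.0562]
tcp_rot: [-0.704, 0.047, -0.056, 0.706]
contact_force: [8.2, 4.8, -3.7]
opening: 0.105
```

>>> step_arm([
  [[0,0,0],[3,0,0],0.69],
  [[0,0,0],[3,0,0],0.69],
  [[0,0,0],[3,0,0],0.69],
  [[0,0,0],[3,0,0],0.69],
  [[0,0,0],[3,-20,0],0.69],
  [[0,0,0],[3,-55,0],0.69],
  [[0,0,0],[3,-90,0],0.69],
  [[0,0,0],[3,-125,0],0.6],
  [[0,0,0],[3,-155,0],0.5],
  [[0,0,0],[3,-155,0],0.5],
])

```text
time: 4.83
eef_pos: [0.4284, 0.0836, 0.2167]
tcp_rot: [-0.705, 0.047, -0.056, 0.705]
contact_force: [0.5, -0.4, 0.7]
opening: 0.502
```

```bash
python3 - <<'E'
from h import *
show()
for n in("scene","top"):
    p,d=viewer.read_camera(n); cv2.imwrite(f"pics/{n}3.png",p[:,:,::-1]);np.savez(f"{n}3.npz",p=p,d=d)
a=cv2.imread("pics/scene3.png")[150:310,130:330];b=cv2.imread("pics/top3.png")[150:350,120:320]
cv2.imwrite("pics/z3.png",np.hstack([cv2.resize(a,(440,352)),cv2.resize(b,(352,352))]))
E
```

```text
t 4.8333 pos [0.4284 0.0836 0.2167] F [ 0.5069 -0.3935  0.749 ] op 0.5016473844470378 q [-0.0403 -0.2617  2.1573 -0.0004  1.2327  0.1047]
[[ 0.9894  0.0132  0.1444]
 [-0.1444 -0.0009  0.9895]
 [ 0.0132 -0.9999  0.001 ]]
```

View pics/z3.png

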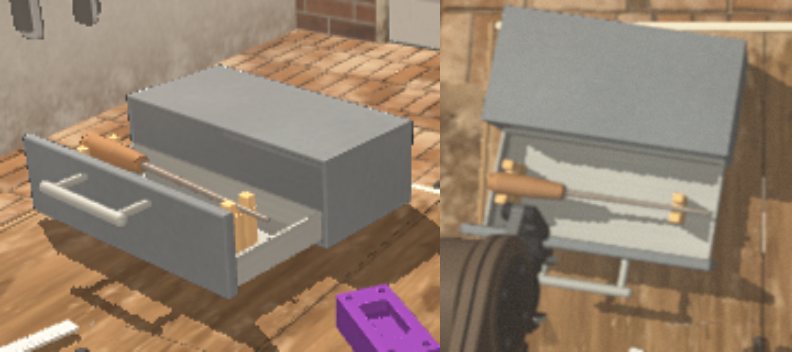

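```bash
python3 - <<'E'
from h import *
f=np.load("top3.npz");p,d=f["p"].astype(int),f["d"];
for n,u,v,z in(("end",147.3,254,.062),("front",191,259,.062),("tip",274.5,270.5,.054)):
    X=ray("top",u,v,z);r=X-C0;print(n,X,"cab",r@cx,r@cy)
b=np.zeros((480,640),bool);b[240:275,140:200]=1
P=cloud("top",d)
m=b&(p[...,0]-p[...,2]>50)&(p[...,0]>110)&(P[...,2]>.06)
v,u=np.nonzero(m);X=np.array([ray("top",a,c,.066) for a,c in zip(u,v)])-C0
print(len(u),np.c_[X@cx,X@cy].min(0),np.c_[X@cx,X@cy].max(0))
Y=X@cy
for y in np.arange(.03,.13,.01):
    s=abs(Y-y)<.005
    if s.any(): print(round(y,3),s.sum(),np.percentile((X@cx)[s],[2,50,98]))
E
```

```text
end [0.5353 0.1909 0.062 ] cab -0.12888141040865453 0.12164539264161867
front [0.526  0.1065 0.062 ] cab -0.12587915145745351 0.03669765512108753
tip [ 0.505  -0.0539  0.054 ] cab -0.12337529269645432 -0.12499098405317963
539 [-0.1485  0.0394] [-0.1008  0.1226]
0.04 24 [-0.1331 -0.1252 -0.1184]
0.05 45 [-0.1328 -0.1256 -0.1173]
0.06 49 [-0.1339 -0.1255 -0.1165]
0.07 59 [-0.1355 -0.1256 -0.1156]
0.08 57 [-0.1351 -0.1251 -0.1151]
0.09 64 [-0.1367 -0.1261 -0.1149]
0.1 112 [-0.1471 -0.1259 -0.1016]
0.11 91 [-0.1471 -0.1269 -0.1032]
0.12 38 [-0.1346 -0.1259 -0.1169]
```

```bash
python3 - <<'E'
from h import *
delta(cab(-.1255,.058,.16),Rdes(cx,[0,0,-1]));print(cab(-.1255,.058,.041))
E
```

```text
turn deg [-0.0001  0.0188  0.1837] shift mm [96.499  51.0019 58.3693]
[0.5294 0.1275 0.041 ]
```

>>> step_arm([
  [[0,0,0],[30,0,20],0.5],
  [[0,0,0],[60,0,40],0.5],
  [[0,0,0],[96,10,58],0.5],
  [[0,0,0],[96,51,58],0.5],
  [[0,0,0],[96,51,58],0.5],
  [[0,0,0],[96,51,58],0.5],
])

```text
time: 5.43
eef_pos: [0.5246, 0.1272, 0.1533]
tcp_rot: [0.706, -0.055, 0.047, -0.705]
contact_force: [-0.6, 0.6, -0.2]
opening: 0.498
```

```bash
python3 - <<'E'
from h import *
show();delta(cab(-.1255,.058,.041),Rdes(cx,[0,0,-1]))
E
```

```text
t 5.4333 pos [0.5246 0.1272 0.1533] F [-0.5726  0.5659 -0.1707] op 0.4981262821578979 q [ 0.0499  0.0748  1.9698 -0.0002  1.1085  0.1948]
[[ 0.9895 -0.0115  0.1443]
 [-0.1443 -0.0008  0.9895]
 [-0.0112 -0.9999 -0.0024]]
turn deg [ 0.1388  0.0327 -0.644 ] shift mm [  6.0095 112.1968   1.2638]
```

>>> step_arm([
  [[0,0,0],[0,0,0],0.5],
  [[0,0,0],[0,0,0],0.5],
])

```text
time: 5.6
eef_pos: [0.5282, 0.1272, 0.1595]
tcp_rot: [-0.705, 0.051, -0.052, 0.705]
contact_force: [0.9, -0.3, 0.7]
opening: 0.501
```

```bash
python3 - <<'E'
from h import *
show();delta(cab(-.1255,.058,.041),Rdes(cx,[0,0,-1]))
E
```

```text
t 5.6 pos [0.5282 0.1272 0.1595] F [ 0.867  -0.3237  0.7306] op 0.5005440168324825 q [ 0.0496  0.0679  1.9646 -0.0001  1.1076  0.1948]
[[ 0.9895  0.0015  0.1447]
 [-0.1447 -0.      0.9895]
 [ 0.0015 -1.      0.0002]]
turn deg [-0.012   0.0114  0.0845] shift mm [  1.0475 118.5028   0.4311]
```

Settled; descend slowly and grip.

>>> step_arm([
  [[0,0,0],[1,25,0],0.5],
  [[0,0,0],[1,50,0],0.5],
  [[0,0,0],[1,70,0],0.5],
  [[0,0,0],[1,90,0],0.5],
  [[0,0,0],[1,105,0],0.5],
  [[0,0,0],[1,118,0],0.5],
  [[0,0,0],[1,118,0],0.5],
  [[0,0,0],[1,118,0],0.5],
  [[0,0,0],[1,118,0],0.5],
])

```text
time: 6.35
eef_pos: [0.5301, 0.1272, 0.0419]
tcp_rot: [-0.705, 0.05, -0.052, 0.705]
contact_force: [0.6, -0.0, 0.3]
opening: 0.503
```

>>> step_arm([
  [[0,0,0],[0,0,0],0.65],
  [[0,0,0],[0,0,0],0.7],
  [[0,0,0],[0,0,0],0.8],
  [[0,0,0],[0,0,0],1],
  [[0,0,0],[0,0,0],1],
  [[0,0,0],[0,0,0],1],
  [[0,0,0],[0,0,0],1],
  [[0,0,0],[0,0,0],1],
], newtons=70)

```text
time: 7.02
eef_pos: [0.5299, 0.1273, 0.0416]
tcp_rot: [-0.705, 0.051, -0.052, 0.705]
contact_force: [-1.8, -0.4, 5.4]
opening: 0.267
```

>>> step_arm([
  [[0,0,0],[0,-10,0],1],
  [[0,0,0],[0,-25,0],1],
  [[0,0,0],[0,-45,0],1],
  [[0,0,0],[0,-70,0],1],
  [[0,0,0],[0,-95,0],1],
  [[0,0,0],[0,-125,0],1],
  [[0,0,0],[0,-155,0],1],
  [[0,0,0],[0,-180,0],1],
  [[0,0,0],[0,-190,0],1],
  [[0,0,0],[0,-190,0],1],
])

```text
time: 7.85
eef_pos: [0.5306, 0.1274, 0.2338]
tcp_rot: [-0.705, 0.049, -0.053, 0.706]
contact_force: [-0.6, -0.1, -0.3]
opening: 0.273
```

```bash
python3 - <<'E'
from h import *
show()
for n in("scene","top"):
    p,d=viewer.read_camera(n); cv2.imwrite(f"pics/{n}4.png",p[:,:,::-1]);np.savez(f"{n}4.npz",p=p,d=d)
a=cv2.imread("pics/scene4.png")[60:310,80:390];b=cv2.imread("pics/top4.png")[150:350,120:320]
cv2.imwrite("pics/z4.png",np.hstack([cv2.resize(a,(440,352)),cv2.resize(b,(352,352))]))
E
```

```text
t 7.85 pos [0.5306 0.1274 0.2338] F [-0.5555 -0.1227 -0.3241] op 0.27274311088993314 q [ 0.0496 -0.0047  1.8965  0.      1.2433  0.1945]
[[ 0.9895  0.0064  0.1444]
 [-0.1444  0.0004  0.9895]
 [ 0.0063 -1.      0.0013]]
```

View pics/z4.png

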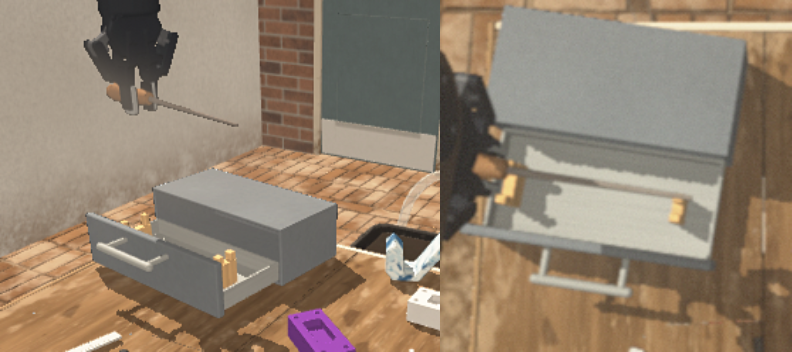

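```bash
cat >> h.py <<'E'
tipT=np.array([0,-.0124,-.179])
def tip():
    s=ctrl.get_state();return s["eef_pos"]+Ro.from_quat(s["tcp_rot"]).apply(tipT)
E
python3 - <<'E'
from h import *
t=tip();print("tip",t,proj("scene",t),proj("top",t))
h=-cy;zh=np.array([0,0,1.]);s2=2**.5
R=Rdes(cx,(-h-zh)/s2);print(R)
T=np.array([.5924,-.3054,.07]);pos=T-R@tipT;print("TCP",pos)
delta(pos,R); delta(pos+[0,0,.1],R)
f=np.load("top4.npz");print(f["d"][262:276,270:285].min())
a=cv2.imread("pics/top4.png")[230:300,220:300];b=cv2.imread("pics/scene4.png")[110:190,180:280]
cv2.imwrite("pics/z5.png",np.hstack([cv2.resize(a,(400,350)),cv2.resize(b,(400,350))]))
E
```

```text
tip [ 0.5026 -0.0499  0.2416] [246.0381 151.5312] [262.6194 263.3078]
[[ 0.9894  0.1025  0.1025]
 [-0.1449  0.6996  0.6996]
 [ 0.     -0.7071  0.707 ]]
TCP [ 0.612  -0.1715  0.1878]
turn deg [45.0176 -0.0086 -0.098 ] shift mm [ 125.927    41.2241 -283.4944]
turn deg [45.0176 -0.0086 -0.098 ] shift mm [ 125.7674  -58.7758 -283.5274]
0.0
```

View pics/z5.png

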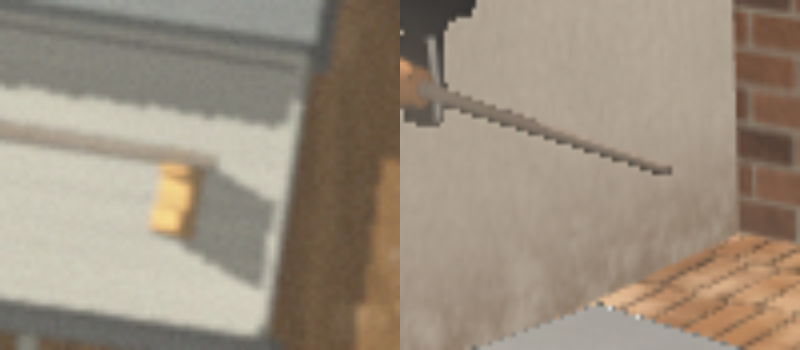

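>>> step_arm([
  [[0,0,0],[12,-10,-25],1],
  [[0,0,0],[27,-30,-60],1],
  [[0,0,0],[42,-50,-95],1],
  [[0,0,0],[57,-59,-130],1],
  [[0,0,0],[72,-59,-165],1],
  [[0,0,0],[87,-59,-200],1],
  [[0,0,0],[102,-59,-235],1],
  [[0,0,0],[117,-59,-265],1],
  [[0,0,0],[126,-59,-283],1],
  [[0,0,0],[126,-59,-283],1],
])

```text
time: 8.78
eef_pos: [0.6123, -0.1749, 0.2848]
tcp_rot: [-0.705, 0.055, -0.051, 0.705]
contact_force: [-0.2, 1.1, -0.8]
opening: 0.269
```

>>> step_arm([
  [[5,0,0],[0,0,0],1],
  [[10,0,0],[0,0,0],1],
  [[15,0,0],[0,0,0],1],
  [[20,0,0],[0,0,0],1],
  [[25,0,0],[0,0,0],1],
  [[30,0,0],[0,0,0],1],
  [[35,0,0],[0,0,0],1],
  [[40,0,0],[0,0,0],1],
  [[45,0,0],[0,0,0],1],
  [[45,0,0],[0,0,0],1],
])

```text
time: 9.62
eef_pos: [0.6111, -0.1712, 0.2837]
tcp_rot: [-0.379, 0.032, -0.066, 0.923]
contact_force: [-0.6, 0.7, -1.5]
opening: 0.269
```

```bash
cat > m.py <<'E'
from h import *
import sys
k=sys.argv[1]
show()
for n in("scene","top"):
    p,d=viewer.read_camera(n); cv2.imwrite(f"pics/{n}{k}.png",p[:,:,::-1]);np.savez(f"{n}{k}.npz",p=p,d=d)
t=tip();print("tip",t,proj("scene",t),proj("top",t))
R=Rdes(cx,(cy-[0,0,1])/2**.5);delta(np.array([.5924,-.3054,.07])-R@tipT,R)
a=cv2.imread(f"pics/scene{k}.png")[50:350,200:500];b=cv2.imread(f"pics/top{k}.png")[150:350,280:480]
cv2.imwrite(f"pics/z{k}.png",np.hstack([cv2.resize(a,(400,400)),cv2.resize(b,(400,400))]))
E
python3 m.py 6
```

```text
t 9.6167 pos [ 0.6111 -0.1712  0.2837] F [-0.5837  0.7362 -1.4706] op 0.2691156611841793 q [-0.6823  0.3169  1.5787  0.6598  1.6955 -0.6014]
[[ 0.9891  0.0978  0.1097]
 [-0.1467  0.7042  0.6947]
 [-0.0093 -0.7033  0.7109]]
tip [ 0.5921 -0.3042  0.1688] [402.8066 203.4091] [416.193  215.5091]
turn deg [-0.0326 -0.1818 -0.1917] shift mm [  0.4394  69.069  -70.7107]
```

View pics/z6.png

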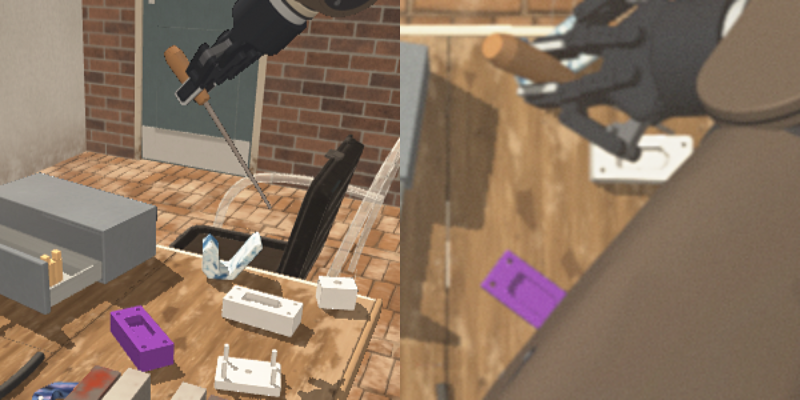

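>>> step_arm([
  [[0,0,0],[0,10,-10],1],
  [[0,0,0],[0,22,-22],1],
  [[0,0,0],[0,34,-34],1],
  [[0,0,0],[0,46,-47],1],
  [[0,0,0],[0,56,-58],1],
  [[0,0,0],[0,63,-65],1],
  [[0,0,0],[0,66,-68],1],
  [[0,0,0],[0,66,-68],1],
  [[0,0,0],[0,66,-68],1],
  [[0,0,0],[0,66,-68],1],
])

```text
time: 10.55
eef_pos: [0.6133, -0.1728, 0.1957]
tcp_rot: [-0.382, 0.027, -0.067, 0.921]
contact_force: [0.5, 0.0, -0.5]
opening: 0.272
```

```bash
python3 m.py 7
```

```text
t 10.55 pos [ 0.6133 -0.1728  0.1957] F [ 0.4525  0.0429 -0.4984] op 0.272339465625132 q [-0.682   0.4008  1.6368  0.6533  1.574  -0.6975]
[[ 0.9895  0.1035  0.1009]
 [-0.1445  0.6989  0.7005]
 [ 0.002  -0.7077  0.7065]]
tip [ 0.5939 -0.3069  0.0782] [399.4119 251.1775] [406.4005 223.6589]
turn deg [0.0625 0.1055 0.0718] shift mm [-1.4074  6.5238 -4.9017]
```

View pics/z7.png

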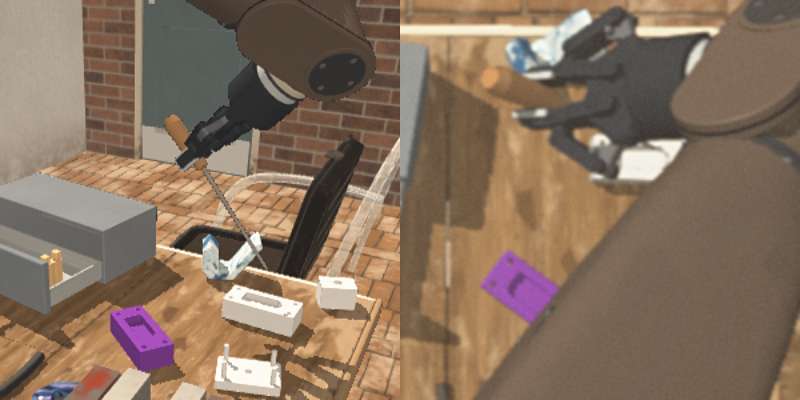

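>>> step_arm([
  [[0,0,0],[-1,4,-4],1],
  [[0,0,0],[-1,4,-4],1],
  [[0,0,0],[-1,4,-4],1],
  [[0,0,0],[-1,4,-4],1],
  [[0,0,0],[-1,4,-4],1],
  [[0,0,0],[-1,4,-4],1],
])

```text
time: 11.15
eef_pos: [0.6117, -0.1723, 0.189]
tcp_rot: [-0.382, 0.028, -0.067, 0.921]
contact_force: [-0.2, 0.3, -1.4]
opening: 0.273
```

```bash
python3 m.py 8; python3 - <<'E'
import cv2
p=cv2.imread("pics/scene8.png")[150:300,330:480]; cv2.imwrite("pics/z9.png",cv2.resize(p,(600,600),interpolation=cv2.INTER_CUBIC))
E
```

```text
t 11.15 pos [ 0.6117 -0.1723  0.189 ] F [-0.1564  0.2555 -1.376 ] op 0.27265916626062553 q [-0.6828  0.4059  1.6436  0.6527  1.5664 -0.704 ]
[[ 0.9895  0.1023  0.1021]
 [-0.1445  0.6996  0.6997]
 [ 0.0002 -0.7072  0.7071]]
tip [ 0.5922 -0.3062  0.0712] [398.3381 254.9628] [405.2889 225.1435]
turn deg [ 0.0049  0.0259 -0.0088] shift mm [ 0.1367  1.4482 -0.2944]
```

View pics/z9.png

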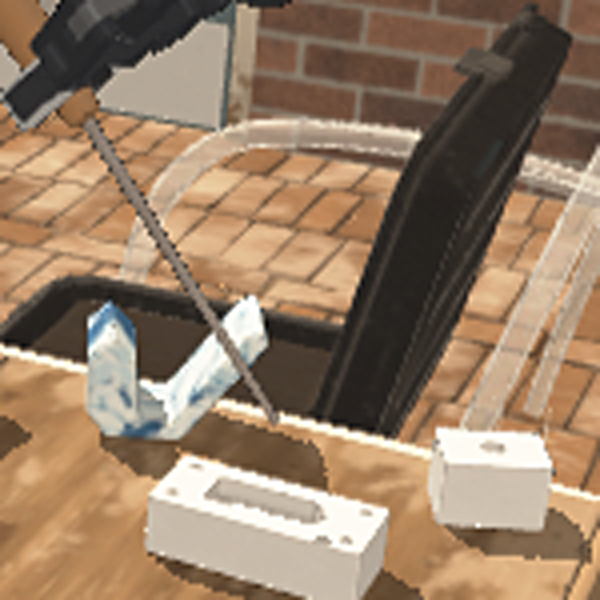

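```bash
python3 - <<'E'
from h import *
a=np.load("scene0.npz")["p"].astype(int);b=np.load("scene8.npz")["p"].astype(int)
D=abs(a-b).max(2)
for n,(r0,r1,c0,c1) in dict(block=(264,302,364,430),lid=(305,350,358,415),hook=(220,264,350,385),purple=(272,328,280,332)).items(): print(n,np.mean(D[r0:r1,c0:c1]>40))
s=ctrl.get_state();print(s["time"],abs(s["dq"]).max(),s["opening"])
print(ctrl.sign_off())
E
```

```text
block 0.003189792663476874
lid 0.11851851851851852
hook 0.02142857142857143
purple 0.011675824175824176
11.25 0.0025370084644223694 0.2707093124449779
the job is handed in; nothing more can be done
None
```

```bash
python3 - <<'E'
import cv2,numpy as np
a,b=[cv2.resize(cv2.imread(f"pics/scene{k}.png")[295:360,345:430],(400,306)) for k in(0,8)]
cv2.imwrite("pics/lid.png",np.hstack([a,b]))
E
```

View pics/lid.png

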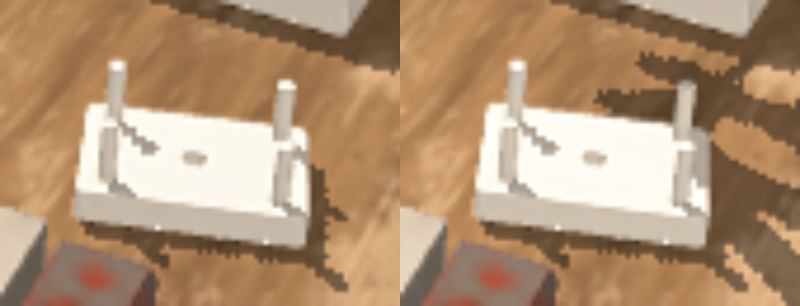

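I pulled the drawer open to its stop (0.11 m; the pull force rose to about 8 N there). I then gripped the file by its handle between the saddles, lifted it straight up and turned it 45° tip-down. It is held still with the tip about 41 mm above the middle of the white mould block. I handed the job in at 11.25 s.

**Tip position:** the arm's pose puts the tip at (0.592, -0.306, 0.071) m, and the block's centre measured (0.592, -0.305) m. The scene camera shows the tip within about 1 pixel of where that predicts. The top camera could not confirm it, because the arm hid the tip.

**Stillness and grip:** joint speeds were about 0.003 rad/s, the grip was firm at 70 N, and the contact forces were near zero.

**Other parts:** before-and-after scene pictures show the mould block, hook and purple block essentially unchanged. The mould lid area differed over 12 % of its pixels. I looked at that only after handing in, and it was the arm's shadow; the lid had not moved.

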